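Heft the parts cases and draw the empties over the rack lip

ROBOT

A 7-joint arm with a two-finger parallel gripper is mounted at the origin on a cart in front of the work surface, level with it; the furniture and walls round the work are solid. World frame = base frame: x ahead of the robot, y to its left, z up, the work surface at z = 0. Lengths are in m, angles in rad, forces in N, time in s.
With the tool pointing down it reaches from about 0.425 to 0.975 m from the base axis. Payload 16.7 kg.
Tool frame: the origin (TCP) lies on the centre line of the jaws, within the pads' length; the fingertips stand 14 mm ahead of it and the grasp point (between the pads) lies 5 mm behind it (arm.tips_ahead is the distance from the TCP to the fingertips, in m); z points along the fingers, y is the line along which they close (so a half turn about z gives the same grasp; the last joint's range is limited). The gripper opens to 85 mm and grips with 20 to 120 N. Pads are 22 mm wide; open, the fingers measure 114 mm over their backs; the gripper's body (76 mm by 85 mm) begins 54 mm behind the grasp point. The pads swing forward as they close: fully open they stand 13 mm farther back than shut.
Start: joints at [-1.286, 0.426, 0.074, 1.606, -0.034, 1.111, -0.067], TCP at [0.284, 0.612, 0.245] pointing down, gripper open.
Joint ranges: [-2.85, 2.85], [-0.5, 2.14], [-1.23, 1.37], [0.21, 2.46], [-1.02, 4.16], [0.16, 2.05], [-2.73, 2.73]. Speed limits (rad/s): [1.89, 1.89, 2.39, 2.39, 3.01, 3.01, 3.01].

INTERFACE

Orientations are given as a unit quaternion [x, y, z, w].
In Python, from rig import arm, effector, ik, cams, ticket gives the robot as it stands. Calls block until the motion is done:
- arm.move_ptp(position, orientation): joint-space move of the TCP to a pose.
- arm.move_straight(position, rotation=None, rate=0.15): straight line of the TCP; rotation=None keeps the orientation; rate is the mean speed in m/s.
- arm.move_j(angles): joint-space move.
- effector.gripper_to(opening): opening from 0.0 (shut) to 1.0 (fully open); the grip force is fixed at half the most; returns when the fingers have stopped.
- arm.wait(seconds).
- ik(position, orientation): joint angles nearest the present ones, or None.
- cams.capture(name): name is "scene" or "top" or "wrist"; returns a dict with "frame" (384x512x3 uint8, red, green, blue), "intrinsics" (3x3 intrinsics, pixels), "dist" ([k1, k2, p1, p2, k3] as OpenCV has them; the pictures are not rectified), "R" (3x3) and "t" (3): a world point X has camera coordinates R X + t; the wrist camera has in their place "T_tool_cam" (4x4, takes a point from camera to tool coordinates, whose origin is the TCP and whose axes are the flange's). Camera axes: x right, y down, z forward; pixel columns grow to the right and rows downward; lengths in m; the calibration is good to about 2 mm. A picture is of the moment at which its call begins: read the wrist's pose just before it. There is no depth.
A pose or a line that the arm cannot do raises arm.IKError and nothing moves.
- ticket.hand_in(): hands the job in; it is judged then, once.
Readings, each from a call of its own:
- arm.current_clock(): time.
- arm.current_joints(): joint angles.
- arm.current_joint_velocities(): joint speeds.
- arm.current_tau(): joint torques, N m.
- arm.current_tcp_pos(): TCP position.
- arm.current_tcp_rot(): TCP orientation.
- arm.current_force(): force on the tool from outside, world axes, zero at the start.
- arm.current_moment(): the same for the moment, N m.
- arm.current_opening(): opening from 0.0 (shut) to 1.0 (fully open).
- arm.current_gripper_force(): force on a finger pad.
Only numpy, scipy, OpenCV 4.12 (cv2) and the standard library are available. Lean on these libraries where they do the work, as an engineer would, in place of code of your own. Each camera call takes 0.05 s, during which the arm holds its last target. There are 200 camera calls.

TASK

Three closed, identical parts cases stand in the lanes of the bench rack; some are loaded, some have run empty. Feel which is which by tipping a case up a little by its end handle while its rear still stands in the lane: leave a loaded case sitting flat in its lane behind the lip, and ease each empty one forward over the lip until it stands flat on the bench in front of the rack, clear of it, ready for refilling. Do not lift a case clear off the rack or bench, do not tip one steeply, do not force or drop one against the rack, and leave the tools and jar lying nearby alone.

Things in the scene. Friction and masses are not known exactly. Their poses are not given: they have to be found in the camera images.
- rack: low dark steel rack fixed on the bench, 125 x 228 mm, three open lanes side by side (pitch 72 mm, 60 mm clear). Origin: centre of its underside; x points from its open front, which faces the robot, to its back stop (46 mm high, inner face at x = 53 mm), y left. Lane floors 3 mm above the bench, dividers 30 mm high. The cases stand home at x = 0, y = 72, 0, -72 mm
- rack_lip (a point): middle of the top of the retaining lip that runs across the rack's whole front at rack x = -57 mm: 4 mm thick, top 11 mm above the bench, 8 mm above the lane floors; in front of it a sloped apron that meets the bench at rack x = -69 mm
- case_1: closed grey metal case in the left lane: 100 mm long (its x, front end at -x), 54 wide, 44 high. All cases look alike; an empty one weighs about 0.24 kg, a loaded one 0.75 to 1.0 kg, with the weight at mid-length (raising the front by the handle takes about 1.3 N or 4 N). Origin: centre of its underside
- case_1_grip (a point): grip point of its U handle, midway between the legs, 36 mm in front of the end wall: 8 mm dark round bar, 28 mm over the legs, cross bar 6 mm farther out, standing out level or up to 0.4 rad upward. Hinge 28 mm above the case's underside, 4 mm off the wall; swings easily 0.9 rad up or down and stays put. 44 mm free to the next handle, 34 mm between cross bar and wall
- case_1_heel (a point): middle of the rear bottom edge of case_1 (50 mm behind its origin, at its underside), about which it tips when the handle is raised
- case_2: closed grey metal case in the middle lane: 100 mm long (its x, front end at -x), 54 wide, 44 high. All cases look alike; an empty one weighs about 0.24 kg, a loaded one 0.75 to 1.0 kg, with the weight at mid-length (raising the front by the handle takes about 1.3 N or 4 N). Origin: centre of its underside
- case_2_grip (a point): grip point of its U handle, midway between the legs, 36 mm in front of the end wall: 8 mm dark round bar, 28 mm over the legs, cross bar 6 mm farther out, standing out level or up to 0.4 rad upward. Hinge 28 mm above the case's underside, 4 mm off the wall; swings easily 0.9 rad up or down and stays put. 44 mm free to the next handle, 34 mm between cross bar and wall
- case_2_heel (a point): middle of the rear bottom edge of case_2 (50 mm behind its origin, at its underside), about which it tips when the handle is raised
- case_3: closed grey metal case in the right lane: 100 mm long (its x, front end at -x), 54 wide, 44 high. All cases look alike; an empty one weighs about 0.24 kg, a loaded one 0.75 to 1.0 kg, with the weight at mid-length (raising the front by the handle takes about 1.3 N or 4 N). Origin: centre of its underside
- case_3_grip (a point): grip point of its U handle, midway between the legs, 36 mm in front of the end wall: 8 mm dark round bar, 28 mm over the legs, cross bar 6 mm farther out, standing out level or up to 0.4 rad upward. Hinge 28 mm above the case's underside, 4 mm off the wall; swings easily 0.9 rad up or down and stays put. 44 mm free to the next handle, 34 mm between cross bar and wall
- case_3_heel (a point): middle of the rear bottom edge of case_3 (50 mm behind its origin, at its underside), about which it tips when the handle is raised
- hex_key: a black L-shaped hex key, 95 x 33 x 8 mm, lying on the bench; origin at the centre of its underside; not part of the job
- jar_grease: a small round jar with a black lid, 38 mm across, 31 mm high; origin at the centre of its underside; not part of the job
- box_cutter: a slim red box cutter, 96 x 19 x 13 mm; origin at the centre of its underside; not part of the job

How it is judged:
On the way:
1. a case is tipped up by its front end while its rear still stands in its lane (((angle between case_1's own z axis and vertical above 0.04 rad and x of case_1_heel in the frame of rack above 0.03 m and height (world z) of case_1_heel below 0.012 m) or (angle between case_2's own z axis and vertical above 0.04 rad and x of case_2_heel in the frame of rack above 0.03 m and height (world z) of case_2_heel below 0.012 m) or (angle between case_3's own z axis and vertical above 0.04 rad and x of case_3_heel in the frame of rack above 0.03 m and height (world z) of case_3_heel below 0.012 m))), for 0.2 s.
At the end, for the whole second after the job is handed in: the loaded case stands flat (0.04 rad) in its lane behind the lip, over 5 N of it on the rack; each empty case stands flat (0.04 rad) on the bench, its rear edge in front of the lip (rack x -66 to -250 mm, y within 160 mm), at most 6 mm above the bench; all at rest (((x of case_1 in the frame of rack above -0.007 m and angle between each of case_1, case_2, case_3's own z axis and vertical below 0.04 rad and contact force between case_1 and rack above 5 N and x of case_2_heel in the frame of rack between -0.25 and -0.066 m and y of case_2_heel in the frame of rack between -0.16 and 0.16 m and height (world z) of case_2_heel between -0.01 and 0.006 m and x of case_3_heel in the frame of rack between -0.25 and -0.066 m and y of case_3_heel in the frame of rack between -0.16 and 0.16 m and height (world z) of case_3_heel between -0.01 and 0.006 m) or (x of case_2 in the frame of rack above -0.007 m and angle between each of case_2, case_1, case_3's own z axis and vertical below 0.04 rad and contact force between case_2 and rack above 5 N and x of case_1_heel in the frame of rack between -0.25 and -0.066 m and y of case_1_heel in the frame of rack between -0.16 and 0.16 m and height (world z) of case_1_heel between -0.01 and 0.006 m and x of case_3_heel in the frame of rack between -0.25 and -0.066 m and y of case_3_heel in the frame of rack between -0.16 and 0.16 m and height (world z) of case_3_heel between -0.01 and 0.006 m) or (x of case_3 in the frame of rack above -0.007 m and angle between each of case_3, case_1, case_2's own z axis and vertical below 0.04 rad and contact force between case_3 and rack above 5 N and x of case_1_heel in the frame of rack between -0.25 and -0.066 m and y of case_1_heel in the frame of rack between -0.16 and 0.16 m and height (world z) of case_1_heel between -0.01 and 0.006 m and x of case_2_heel in the frame of rack between -0.25 and -0.066 m and y of case_2_heel in the frame of rack between -0.16 and 0.16 m and height (world z) of case_2_heel between -0.01 and 0.006 m)) and linear speed of each of case_1, case_2, case_3 below 0.02 m/s); the robot touches nothing.
It fails at once if a case is lifted clear: its rear bottom edge comes more than 45 mm above the bench (height (world z) of any of case_1_heel, case_2_heel, case_3_heel above 0.045 m).
It fails at once if a case is tipped more than 0.4 rad (about 23 degrees) (angle between any of case_1, case_2, case_3's own z axis and vertical above 0.4 rad).
It fails at once if a case is forced or dropped against the rack with more than 30 N (contact force between any of case_1, case_2, case_3 and rack above 30 N).
It fails at once if the hex key, jar or box cutter is pushed more than 15 mm (distance of any of hex_key, jar_grease, box_cutter from where it was at the start of the episode above 0.015 m).
It also fails if it takes over 58 s, if anything falls off the work surface, if the arm or the gripper's body presses on something with over 40 N, if the wrist force passes 120 N, or if a joint passes its speed limit or range.

## Working session

There is one attempt and no reset: what is moved stays moved. The work goes in short steps, each a Python script; the robot and the scene stay as the last script left them, time stands still between calls to the robot, and variables do not carry over. Pictures are saved under pics/ and viewed, at most 10 in all, crops included, and the job is handed in when it is done.

```bash
mkdir -p pics; ls; python3 - <<'E'
from rig import arm,cams
import cv2
for n in("scene","top"):
    c=cams.capture(n); cv2.imwrite(f"pics/{n}0.png",c["frame"][:,:,::-1]); print(n,c["intrinsics"].tolist(),c["dist"],c["R"].tolist(),c["t"])
print(arm.current_tcp_rot(),arm.current_clock(),arm.tips_ahead,arm.current_force())
print(cams.capture("wrist")["T_tool_cam"])
E
```

```text
pics
scene [[419.4319674493629, 0.0, 256.90622367883356], [0.0, 419.4319674493629, 200.64089073308267], [0.0, 0.0, 1.0]] [-0.01190145  0.          0.          0.          0.        ] [[-0.4426589131920387, -0.8964540234346355, -0.020573537359845948], [-0.3710017221935021, 0.20398796202224193, -0.9059506793857314], [0.8163398855263038, -0.3933943253503617, -0.42288307613456827]] [0.39662079 0.22043281 0.49945695]
top [[406.79899988436574, 0.0, 255.42093329147158], [0.0, 406.79899988436574, 190.07610822179842], [0.0, 0.0, 1.0]] [0.00863015 0.         0.         0.         0.        ] [[0.011978058484445523, -0.9997894816556883, 0.016658886085010264], [-0.9950203265010821, -0.013566243565829042, -0.09874465497024558], [0.0989498659151363, -0.015393161019191266, -0.9949733537282361]] [0.18108633 0.53793164 0.83460229]
[ 2.15733067e-01  9.76452207e-01 -5.67205361e-04 -9.44186697e-05] 0.1 0.014 [ 0.27389627 -0.38334734 -0.76837546]
[[ 5.27316206e-04 -9.50322218e-01 -3.11267417e-01  8.11957417e-02]
 [ 9.99999821e-01  5.89105049e-04 -1.04487341e-04 -7.31947299e-04]
 [ 2.82665849e-04 -3.11267306e-01  9.50322358e-01 -1.29572539e-01]
 [ 0.00000000e+00  0.00000000e+00  0.00000000e+00  1.00000000e+00]]
```

View pics/top0.png

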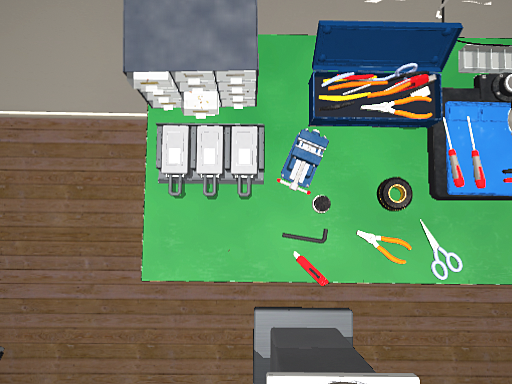

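View pics/scene0.png

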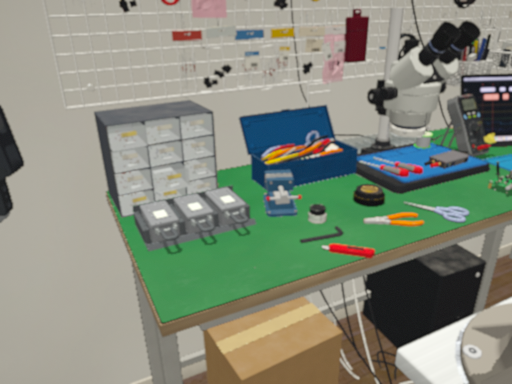

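The top view shows the rack at px x 157–264, y 125–182, with the handles at about (177,194), (211,194) and (244,194). The cutter, hex key and jar lie to the right of it. The scene view agrees. I'll cast rays for a rough fix, then look with the wrist camera.

```bash
cat > h.py <<'E'
import numpy as np, cv2
from scipy.spatial.transform import Rotation as Rn
from rig import arm,effector,ik,cams,ticket
def cap(n):
    T=np.eye(4); T[:3,:3]=Rn.from_quat(arm.current_tcp_rot()).as_matrix(); T[:3,3]=arm.current_tcp_pos()
    c=cams.capture(n)
    if n=="wrist":
        W=T@np.array(c["T_tool_cam"]); c["R"]=W[:3,:3].T; c["t"]=-c["R"]@W[:3,3]
    return c
def ray(c,uv,z):
    p=cv2.undistortPoints(np.array(uv,float).reshape(-1,1,2),np.array(c["intrinsics"]),np.array(c["dist"]))[:,0]
    R=np.array(c["R"]);o=-R.T@np.array(c["t"]); d=np.c_[p,np.ones(len(p))]@R
    return o+d*((z-o[2])/d[:,2])[:,None]
def proj(c,X):
    return cv2.projectPoints(np.array(X,float).reshape(-1,1,3),cv2.Rodrigues(np.array(c["R"]))[0],np.array(c["t"]),np.array(c["intrinsics"]),np.array(c["dist"]))[0][:,0]
def rot(yaw): # tool down, tool y along rack y; tool x to -rack x
    M=np.array([[-1,0,0],[0,1,0],[0,0,-1.]]); return (Rn.from_euler('z',yaw)*Rn.from_matrix(M)).as_quat()
E
python3 - <<'E'
from h import *
c=cap("top")
h=ray(c,[(177,193),(211,192.5),(244,193)],.035); print(h)
print(ray(c,[(157,182),(264,182),(264,125)],.011))
print(ray(c,[(283,236),(300,253),(321,204)],.01))
m=h[1]
print(ik([m[0]-.02,m[1],.22],rot(0)))
arm.move_ptp([m[0]-.02,m[1],.22],rot(0)); print(arm.current_clock(),arm.current_tcp_pos())
c=cap("wrist"); cv2.imwrite("pics/w0.png",c["frame"][:,:,::-1]); np.save("w0.npy",c,allow_pickle=True)
E
```

```text
[[0.52625018 0.35116839 0.035     ]
 [0.52824856 0.28061513 0.035     ]
 [0.52813065 0.21186927 0.035     ]]
[[0.55148545 0.39884494 0.011     ]
 [0.55469818 0.1694768  0.011     ]
 [0.67998831 0.17072082 0.011     ]]
[[0.43962934 0.12783116 0.01      ]
 [0.40422985 0.09154503 0.01      ]
 [0.50893002 0.04644857 0.01      ]]
[-0.73249148  0.298119    0.14267793  1.8548738  -0.04991191  0.99202603
  1.0020864 ]
1.6833 [0.50789944 0.28175698 0.22006838]
```

View pics/w0.png

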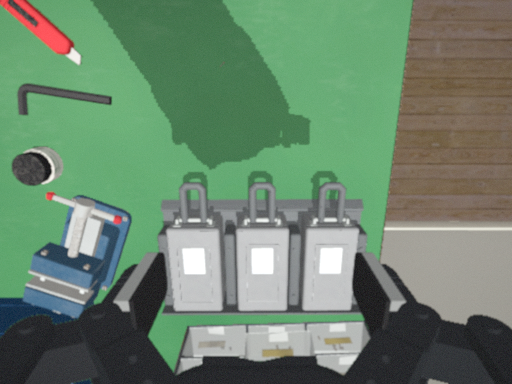

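The wrist view has the robot side at the top. Handle crossbars are at about (193,187), (262,187) and (332,187). The case tops span rows 226–310 and the rack front edge is near row 201, columns 162–362. I'll measure these points next.

```bash
python3 - <<'E'
from h import *
w=np.load("w0.npy",allow_pickle=True).item(); t=cap("top")
def notgreen(c):
    hsv=cv2.cvtColor(c["frame"],cv2.COLOR_RGB2HSV); return ((hsv[...,1]<90)).astype(np.uint8)
m=notgreen(w)
# rack front edge: first nongreen row per column between handles
pts=[]
for u in list(range(166,176))+list(range(214,246))+list(range(284,316))+list(range(350,360)):
    v=170+np.argmax(m[170:260,u]); pts.append((u,v))
P=ray(w,pts,0.0); k=np.polyfit(P[:,1],P[:,0],1); r=P[:,0]-np.polyval(k,P[:,1]); k=np.polyfit(P[abs(r)<.003,1],P[abs(r)<.003,0],1)
print("front",k,np.median(abs(r)),[p for p in pts[::12]])
# extents of rack at the front, row 205
for v in(204,207): 
    us=np.where(m[v,140:385])[0]+140; print(v,us.min(),us.max(),ray(w,[(us.min(),v),(us.max(),v)],.004).round(4).tolist())
# handles: blob rows above front edge
ht=[];hw=[]
for u0 in(193,262,332):
    s=m[176:198,u0-22:u0+22]; n,l,st,ce=cv2.connectedComponentsWithStats(s); i=1+np.argmax(st[1:,4]); x,y,ww,hh,a=st[i]
    hw.append((u0-22+x+(ww-1)/2,176+y)); print("w",u0-22+x,ww,176+y,a)
mt=notgreen(t)
for u0 in(177,211,244):
    s=mt[186:205,u0-12:u0+12]; n,l,st,ce=cv2.connectedComponentsWithStats(s); i=1+np.argmax(st[1:,4]); x,y,ww,hh,a=st[i]
    ht.append((u0-12+x+(ww-1)/2,186+y+hh)); print("t",u0-12+x,ww,186+y+hh,a)
Pw=[np.hstack([np.array(c["intrinsics"])@np.c_[np.array(c["R"]),np.array(c["t"])]]) for c in(w,t)]
un=lambda c,p:cv2.undistortPoints(np.array(p,float).reshape(-1,1,2),np.array(c["intrinsics"]),np.array(c["dist"]),P=np.array(c["intrinsics"]))[:,0].T
X=cv2.triangulatePoints(Pw[0],Pw[1],un(w,hw),un(t,ht)); print("tri",(X[:3]/X[3]).T.round(4).tolist())
for z in(.03,.037,.044): print(z,ray(w,hw,z).round(4).tolist(),ray(t,ht,z).round(4).tolist())
# case tops: left/right/rear edges picked
print("tops",ray(w,[(170,310),(222,310),(239,310),(289,310),(303,310),(353,310)],.047).round(4).tolist())
cv2.imwrite("pics/w0c.png",cv2.resize(w["frame"][170:320,150:370,::-1],None,fx=3.5,fy=3.5,interpolation=cv2.INTER_CUBIC))
E
```

```text
front [-0.00215727  0.55079729] 4.928774046875084e-05 [(166, np.int64(199)), (216, np.int64(199)), (228, np.int64(199)), (240, np.int64(199)), (290, np.int64(199)), (302, np.int64(199)), (314, np.int64(199))]
204 161 363 [[0.555, 0.1698, 0.004], [0.5547, 0.4, 0.004]]
207 161 363 [[0.5587, 0.1695, 0.004], [0.5583, 0.4004, 0.004]]
w 178 29 182 345
w 248 28 181 330
w 318 29 182 328
t 165 24 205 456
t 199 24 205 456
t 232 24 205 423
tri [[0.4657, 0.29, 0.3207], [0.4999, 0.2787, 0.092], [0.4539, 0.2327, 0.405]]
0.03 [[0.5211, 0.2125, 0.03], [0.52, 0.284, 0.03], [0.5209, 0.3567, 0.03]] [[0.5016, 0.3523, 0.03], [0.5025, 0.2815, 0.03], [0.5034, 0.2126, 0.03]]
0.037 [[0.5191, 0.214, 0.037], [0.5179, 0.284, 0.037], [0.5189, 0.355, 0.037]] [[0.5011, 0.3511, 0.037], [0.502, 0.2809, 0.037], [0.5029, 0.2125, 0.037]]
0.044 [[0.517, 0.2155, 0.044], [0.5159, 0.2839, 0.044], [0.5168, 0.3534, 0.044]] [[0.5007, 0.3498, 0.044], [0.5016, 0.2802, 0.044], [0.5025, 0.2124, 0.044]]
tops [[0.6656, 0.182, 0.047], [0.6654, 0.2402, 0.047], [0.6654, 0.2593, 0.047], [0.6653, 0.3152, 0.047], [0.6653, 0.3309, 0.047], [0.6653, 0.387, 0.047]]
```

View pics/w0c.png

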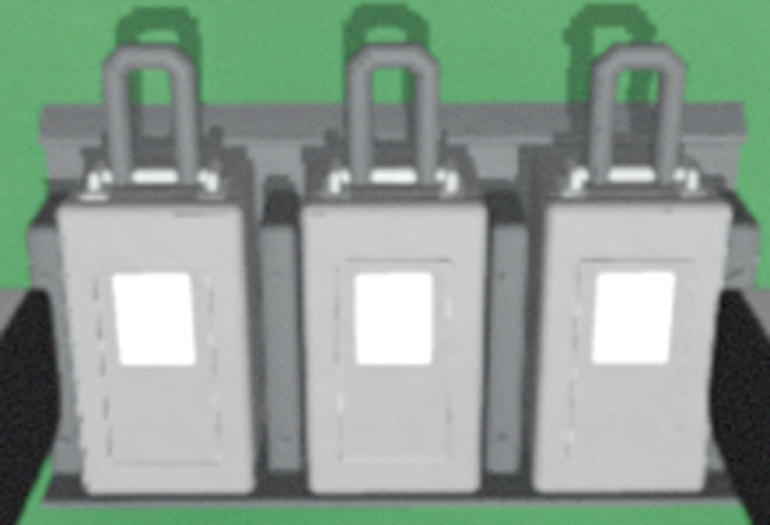

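The rack front edge is at x≈0.550, so the rack origin is about (0.619, 0.285) with yaw ≈0. The measured width of 230 mm against the given 228 mm confirms it. The handles are about level, at pitch 72 mm for z≈0.031, with grip points at about x=0.532. Now I'll tip case 1.

```bash
cat >> h.py <<'E'
Y={1:.3565,2:.2845,3:.2125}; GX=.532; GZ=.030; Q=rot(0)
def F(n=15):
    s=[]
    for _ in range(n): arm.wait(.02); s.append(arm.current_force())
    return np.mean(s,0)
def test(k,x=GX,lift=.010):
    effector.gripper_to(.5)
    arm.move_ptp([x,Y[k],.11],Q); arm.move_straight([x,Y[k],GZ],rate=.1); b=F()
    effector.gripper_to(0.); a=F(); o=arm.current_opening()
    arm.move_straight([x,Y[k],GZ+lift],rate=.03); l=F()
    print(k,"open",round(o,3),"gf",arm.current_gripper_force(),"base",b.round(2),"closed-b",(a-b).round(2),"lift-b",(l-b).round(2),"tcp",np.round(arm.current_tcp_pos(),4),arm.current_clock())
    return l-b
E
python3 - <<'E'
from h import *
test(1)
c=cap("wrist"); cv2.imwrite("pics/w1.png",c["frame"][:,:,::-1])
E
```

```text
1 open 0.304 gf 58.971708565950394 base [-0.07  0.16  0.26] closed-b [-0.08 -0.01  1.62] lift-b [ 0.35 -0.47 -1.44] tcp [0.5319 0.3565 0.0399] 5.3583
```

View pics/w1.png

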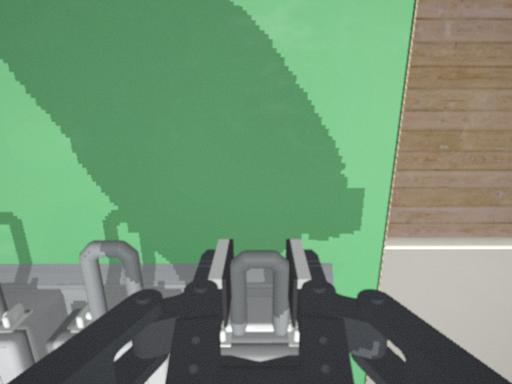

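Case 1 pulls only 1.4 N, so it is empty; the handle sits squarely between the pads. I'll lift it a bit more and check from the scene camera that the case itself tips.

```bash
python3 - <<'E'
from h import *
arm.move_straight([GX,Y[1],GZ+.017],rate=.03); print(F(8),arm.current_moment())
c=cap("scene"); cv2.imwrite("pics/s1.png",cv2.resize(c["frame"][170:260,110:270,::-1],None,fx=4.5,fy=4.5,interpolation=cv2.INTER_CUBIC))
E
```

```text
[-0.00979379 -0.21514695 -0.99444588] [ 0.04281861 -0.00045485 -0.02570734]
```

View pics/s1.png

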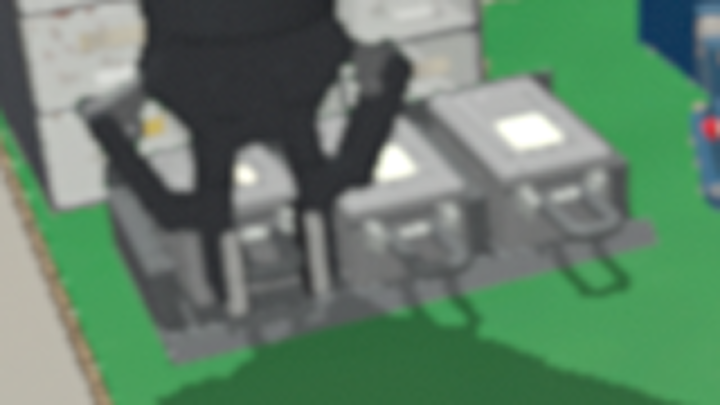

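The case 1 latch sits at about (270,230) in the crop, where the line from the other two cases would put it at y≈262. So its front really is raised. Now I'll ease it out.

```bash
cat >> h.py <<'E'
def pull(k,x=GX):
    def go(dx,dz,r):
        arm.move_straight([x+dx,Y[k],GZ+dz],rate=r); print(dx,dz,np.round(arm.current_force(),2),np.round(arm.current_moment(),3))
    go(0,.017,.04); go(-.045,.017,.06); go(-.09,.017,.06); go(-.10,.012,.03); go(-.112,.008,.02); go(-.122,.004,.02); go(-.132,.001,.03); go(-.140,-.002,.03)
    print(F(5))
def leave():
    effector.gripper_to(.5); p=arm.current_tcp_pos(); arm.move_straight([p[0],p[1],.115],rate=.12)
E
python3 - <<'E'
from h import *
pull(1); leave(); print(arm.current_clock())
c=cap("scene"); cv2.imwrite("pics/s2.png",cv2.resize(c["frame"][150:310,90:290,::-1],None,fx=3.5,fy=3.5,interpolation=cv2.INTER_CUBIC))
E
```

```text
0 0.017 [-0.41 -0.46 -1.92] [ 0.021  0.097 -0.004]
-0.045 0.017 [-0.76  0.07 -0.69] [0.068 0.238 0.023]
-0.09 0.017 [-0.84  0.21 -0.68] [0.063 0.182 0.05 ]
-0.1 0.012 [-0.56  0.5   0.  ] [-0.052  0.197  0.001]
-0.112 0.008 [-3.91  0.3  -0.77] [-0.009  0.784  0.011]
-0.122 0.004 [-0.2  -0.17 -0.95] [ 0.026  0.172 -0.038]
-0.132 0.001 [-0.36 -0.48 -0.93] [ 0.059  0.199 -0.013]
-0.14 -0.002 [-0.58  0.64 -0.93] [0.001 0.168 0.037]
[-0.87559858  0.12863871 -0.78908013]
12.225
```

View pics/s2.png

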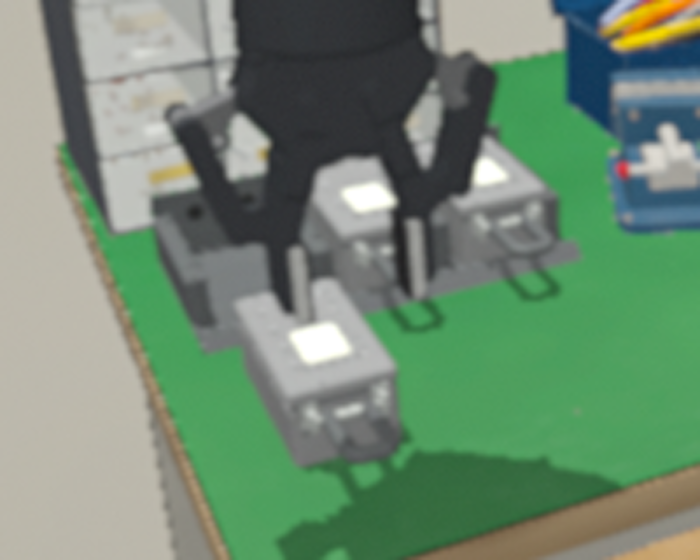

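Case 1 stands on the bench in front of the rack, with its label at about (320,342) in the crop and the lane behind it empty. Next is case 2; at 1.3 N expected for empty and 4 N for loaded, the script can decide.

```bash
python3 - <<'E'
from h import *
d=test(2)
if d[2]>-2.3: pull(2)
elif d[2]<-3: arm.move_straight([GX,Y[2],GZ],rate=.02)
else: raise SystemExit("unclear")
leave(); print(arm.current_clock())
d=test(3); print(d)
E
```

```text
2 open 0.3 gf 58.95656079053879 base [-0.05 -0.06  0.05] closed-b [0.28 0.35 1.85] lift-b [ 0.02 -0.16 -1.33] tcp [0.5319 0.2845 0.0399] 15.65
0 0.017 [-0.75  0.39 -1.41] [-0.005  0.019 -0.039]
-0.045 0.017 [-1.24  0.3  -1.37] [0.047 0.205 0.008]
-0.09 0.017 [-0.68  0.07 -0.91] [0.001 0.159 0.047]
-0.1 0.012 [-0.79  0.31 -1.6 ] [ 0.013  0.155 -0.066]
-0.112 0.008 [-4.58 -0.23  0.09] [ 0.02   0.803 -0.023]
-0.122 0.004 [-1.03  0.22 -0.71] [0.031 0.209 0.042]
-0.132 0.001 [-0.9   0.17 -0.83] [-0.034  0.198  0.022]
-0.14 -0.002 [-1.07  0.54 -1.32] [0.008 0.213 0.015]
[-0.57183192 -0.30336422 -1.14456886]
21.975
3 open 0.299 gf 59.193809777498245 base [-0.06  0.12  0.25] closed-b [ 0.23 -0.04  1.58] lift-b [ 1.68 -0.54 -4.94] tcp [0.5319 0.2125 0.0398] 25.35
[ 1.67513105 -0.53559548 -4.94260914]
```

Case 3 pulls 4.9 N, so it is loaded. I'll set it back down, back the arm away and check.

```bash
python3 - <<'E'
from h import *
arm.move_straight([GX,Y[3],GZ],rate=.02); print(F(5)); leave()
arm.move_ptp([.40,.22,.30],Q); print(arm.current_clock())
w=cap("wrist"); np.save("w5.npy",w,allow_pickle=True); t=cap("top")
cv2.imwrite("pics/e_t.png",np.hstack([cv2.resize(t["frame"][100:290,130:350,::-1],(440,380)),cv2.resize(w["frame"][:,:,::-1],(360,270)).copy() if 0 else np.pad(cv2.resize(w["frame"][:,:,::-1],(360,270)),((0,110),(0,0),(0,0)))]))
E
```

```text
[-6.25737022 -0.29256039  2.43717731]
28.1583
```

View pics/e_t.png

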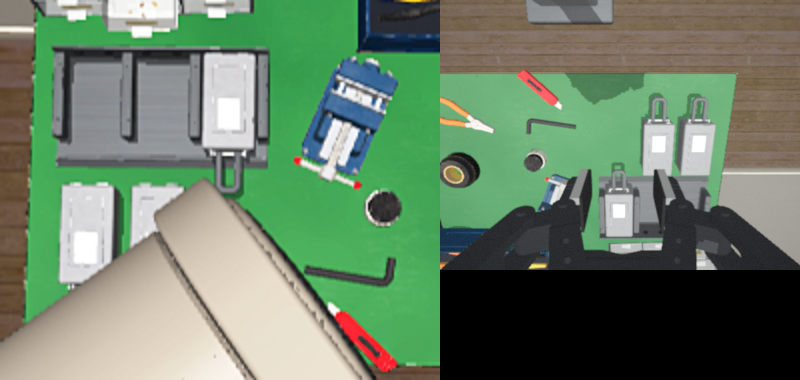

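Cases 1 and 2 stand on the bench, with rear edges at about (88,184) and (158,184) in the left crop. Case 3 is in its lane, and the tools have not moved. Lowering case 3 gave a side force of 6 N, so I'll check its x and whether it sits flat.

```bash
python3 - <<'E'
from h import *
w=cap("wrist"); t=cap("top"); w0=np.load("w0.npy",allow_pickle=True).item()
print("top rears z=.044",ray(t,[(130+88/2,100+184/2),(130+158/2,100+184/2)],.044).round(4).tolist(),"c3 rear",ray(t,[(130+228/2,100+53/2)],.047).round(4).tolist())
# label (white) centroid+extent of each case
for n,c in(("w0",w0),("w",w),("t",t)):
    m=(c["frame"].min(2)>235).astype(np.uint8); N,l,s,ce=cv2.connectedComponentsWithStats(m)
    for i in range(1,N):
        if s[i,4]>40:
            P=ray(c,[ce[i]],.047)[0]
            if .3<P[0]<.7 and .1<P[1]<.42: print(n,s[i].tolist(),P.round(4).tolist())
a=cv2.resize(w["frame"][235:345,215:370,::-1],None,fx=5,fy=5,interpolation=cv2.INTER_CUBIC); cv2.imwrite("pics/e2.png",a)
E
```

```text
top rears z=.044 [[0.5274, 0.3558, 0.044], [0.5284, 0.2839, 0.044]] c3 rear [[0.6666, 0.2138, 0.047]]
w0 [182, 248, 24, 26, 547] [0.6029, 0.2125, 0.047]
w0 [252, 248, 21, 26, 543] [0.6027, 0.2848, 0.047]
w0 [319, 248, 24, 26, 553] [0.6024, 0.3572, 0.047]
w [165, 146, 8, 9, 46] [0.3914, 0.1114, 0.047]
w [359, 193, 20, 24, 435] [0.4604, 0.356, 0.047]
w [302, 194, 19, 23, 421] [0.4613, 0.2843, 0.047]
w [247, 291, 16, 19, 304] [0.6024, 0.2125, 0.047]
t [196, 113, 10, 6, 50] [0.6894, 0.3054, 0.047]
t [239, 149, 11, 16, 173] [0.6034, 0.2127, 0.047]
t [290, 160, 11, 19, 80] [0.5785, 0.1068, 0.047]
t [167, 216, 12, 16, 189] [0.463, 0.3562, 0.047]
```

View pics/e2.png

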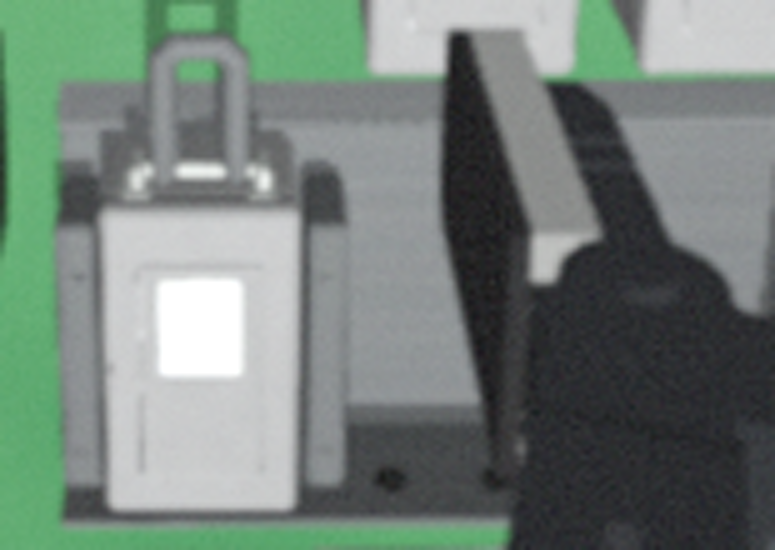

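Case 3's label is within about 0.5 mm of where it started (x 0.6024 against 0.6029), so it is home and flat. Cases 1 and 2 moved 141 mm forward, putting their rear edges at rack x≈-0.091, with green bench showing between them and the rack.

```bash
python3 -c "
from h import *
print(arm.current_clock(), ticket.hand_in())"
```

```text
the job is handed in; nothing more can be done
28.3583 None
```

I handed the job in at 28.4 s: cases 1 and 2 were empty and now stand flat on the bench clear of the rack, and loaded case 3 is back flat in its lane; the hand-in returned no verdict.

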